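# Nudge the bearing end plate home onto the magneto housing's pins

## Robot

A 6-joint arm with a two-finger parallel gripper is mounted at the origin on the work surface. World frame = base frame: x ahead of the robot, y to its left, z up, the work surface at z = 0. Lengths are in m, angles in rad, forces in N, time in s.
With the tool pointing down it reaches from about 0.275 to 1 m from the base axis. Payload 8.4 kg.
Tool frame: the origin (TCP) lies on the centre line of the jaws, within the pads' length; the fingertips stand bot.tips_ahead ahead of it and the grasp point (between the pads) lies 2 mm behind it (bot.tips_ahead is the distance from the TCP to the fingertips, in m); z points along the fingers, y is the line along which they close (so a half turn about z gives the same grasp; the last joint's range is limited). The gripper opens to 85 mm and grips with 20 to 120 N. Pads are 22 mm wide; open, the fingers measure 114 mm over their backs; the gripper's body (76 mm by 85 mm) begins 54 mm behind the grasp point. The pads swing forward as they close: fully open they stand 13 mm farther back than shut.
Start: joints at [-1.243, 0.353, 1.633, -0, 1.155, -0.002], TCP at [0.202, -0.591, 0.248] pointing down, gripper open.
Joint ranges: [-2.63, 2.63], [-0.92, 2.1], [0.06, 2.66], [-1.3, 4.44], [0, 2.69], [-3.02, 3.02]. Speed limits (rad/s): [2.22, 2.22, 2.79, 3.14, 3.14, 3.14].

## Interface

Orientations are given as a unit quaternion [w, x, y, z].
In Python, from bench import bot gives the robot as it stands.
- The arm moves only by the tool play_rows, never from a script. Its argument "series" is a list of rows, each a list of 5 numbers: the shift along the world's x, y, z each as a share of 20 cm, from -1 to 1, then the turn about the world's z as a share of 360 degrees, from -1 to 1, then the opening, from 0 (shut) to 1 (fully open). In form: [[x, y, z, yaw, fingers], ...]. A call has 1 to 12 rows; each row is the pose to reach, as a shift and turn from the pose commanded when the call began, turning the shorter way round; what a row does not reach only later rows make up. A row lasts 1/12 s, in which the tool goes at most 41.7 mm and 7.16 degrees, less where a joint would pass 70% of its speed; a pose out of reach is approached as far as the arm can. A call with a number of a shift or a turn outside -1 to 1 is refused whole. A call with a gripper value outside its range is refused whole. The fingers move at their own pace and stop on an object; "force" is the grip in N (left out, the last holds). Time passes only in rows, so rows that repeat a pose let the fingers close. It gives the time, the measured TCP pose, the force, the opening and the grip force at its end, in the units of the state.
- bot.sense(): the state, without advancing time (a new reading comes with each control period).
- bot.snapshot(name): name is "scene" or "side" or "wrist"; returns a dict with "frame" (384x512x3 uint8, red, green, blue), "range_z" (384x512 float32, m along the optical axis (not along the pixel's ray), 0 where there is no reading), "fx", "fy", "cx", "cy" (pixels), "pose" (4x4, takes a point from camera to world coordinates). Camera axes: x right, y up, looking along -z (the intrinsics and any distortion apply to the point x, -y, -z); pixel columns grow to the right and rows downward; lengths in m; the calibration is good to about 2 mm. A picture is of the moment at which its call begins.
- bot.finish_job(): hands the job in; it is judged then, once.
The state is a dict: "clock": time; "joint_positions": joint angles; "joint_velocities": joint speeds; "tau": joint torques, N m; "tool_pos": TCP position; "tool_rot": TCP orientation; "force": force on the tool from outside, world axes, zero at the start; "ft_torque": the same for the moment, N m; "grip_width": opening from 0.0 (shut) to 1.0 (fully open); "grasp_force": force on a finger pad.
Only numpy, scipy, OpenCV 4.12 (cv2) and the standard library are available. Lean on these libraries where they do the work, as an engineer would, in place of code of your own. Each camera call takes 0.05 s, during which the arm holds its last target. There are 200 camera calls.

## Task

The aluminium bearing end plate is lying on top of the two locating pins of the red magneto housing instead of over them. Nudge it gently sideways with the fingertips until both its holes drop over the pins and it lies flat on the machined face, then come away. Only push it, do not pick it up, and leave the other things on the bench where they are.

Things in the scene. Friction and masses are not known exactly. Their poses are not given: they have to be found in the camera images.
- housing: Red cast-iron magneto housing fixed to the bench, 128 mm (its x) by 225 mm (its y), flat grey machined face upward, 50 mm above the bench. Origin on the bench midway between the pins; z up, +y along the pin line to the shoulder, +x to the back lip; yaw within 0.3 rad of the robot's frame. The face is open at the -x side (edge x = -65 mm) and the -y end (edge y = -95 mm).
- lip (a point): Middle of the top inner edge of the red lip along the housing's +x side: inner face at x = +51 mm, 12 mm thick, top 70 mm above the bench (20 above the face). A plate pushed against it is square to the housing and 1 mm past its home in x, near enough for the holes to drop.
- shoulder (a point): Top inner edge of the red shoulder at the housing's +y end, as high as the pin tops (57 mm above the bench): y = +84 to +130 mm, x = -65 to +50 mm. The plate's +y end lies on it at the start; home, the plate is 4 mm clear of it.
- end_plate: Loose aluminium end plate, 100 mm (x) by 160 mm (y) by 8 mm, 0.3 to 0.6 kg, round boss on its middle to push. Origin: centre of its underside, z up. Starts level on pin tops and shoulder, underside 57 mm above the bench, 16 to 32 mm to the housing's +y and 5 to 14 mm to its -x of home, turned up to 0.1 rad. Home: over the housing's origin, axes along the housing's, underside at 50 mm.
- boss_top (a point): Centre of the top of the plate's upright round boss, 40 mm in diameter, 22 mm high (top 30 mm above the plate's underside). The plate slides at a push of about 1 to 4 N from any side; a hard push high on the boss tips it.
- hole_left (a point): Centre, at the underside, of the plate's 14 mm through hole at its x = 0, y = +40 mm; it belongs on pin_left.
- hole_right (a point): Centre, at the underside, of the plate's 14 mm through hole at its x = 0, y = -40 mm; it belongs on pin_right. The plate drops 7 mm by itself when both holes are within about 2 mm of the pins.
- pin_left (a point): Foot (at the machined face) of the housing's steel pin at x = 0, y = +40 mm: 10 mm in diameter, 7 mm tall, slightly bevelled top.
- pin_right (a point): Foot (at the machined face) of the same kind of pin at the housing's x = 0, y = -40 mm.
- coupling: Bystander: brass impulse coupling, 64 mm disc 28 mm high, standing on the bench; origin under its centre.
- cap: Bystander: black bakelite distributor cap, 80 mm across and 52 mm high; origin under its centre.
- shoe_a: Bystander: steel pole shoe, channel 28 by 60 mm, 24 mm high; origin under its centre.
- shoe_b: Bystander: the second steel pole shoe, the same as the first.
- screwdriver: Bystander: screwdriver lying on the bench behind the housing.
- oil_can: Bystander: green oil tin, 56 mm across and 90 mm high, behind the housing; origin under its centre.
Things that resemble listed ones, but are neither listed nor needed, are in the scene too. Of the things like the end_plate, leave any that is black or green; of the rest the larger one is meant.

How it is judged:
By the outcome, as a careful person would: the job done as asked, in the order asked, and still so for the second after the job is handed in, with the robot touching nothing.
It also fails if it takes over 56 s, if anything falls off the work surface, if the arm or the gripper's body presses on something with over 40 N, if the wrist force passes 120 N, or if a joint passes its speed limit or range.

## Working session

There is one attempt and no reset: what is moved stays moved. The work goes in short steps, Python scripts to look and compute and a tool call to move; the robot and the scene stay as the last step left them, time stands still between calls to the robot, and variables do not carry over. Pictures are saved under pics/ and viewed, at most 10 in all, crops included, and the job is handed in when it is done.

Besides the shell and the picture viewer there is one more tool, called after "Emit:" as a command line: name --pt "numbers of a row" for each row, then --argument value for the rest. play_rows: Moves the arm, as the interface text tells. Its arguments: {"type":"object","properties":{"series":{"type":"array"},"force":{"type":"number"}},"required":["series"]}

```bash
mkdir -p pics
cat > h.py <<'E'
from bench import bot
import numpy as np, cv2
def shot(n,f=None):
    s=bot.snapshot(n)
    if f: cv2.imwrite('pics/'+f,s['frame'][:,:,::-1])
    return s
def pts(s):
    z=s['range_z'];h,w=z.shape
    u,v=np.meshgrid(np.arange(w),np.arange(h))
    c=np.stack([(u-s['cx'])/s['fx']*z,-(v-s['cy'])/s['fy']*z,-z],-1)
    P=c@s['pose'][:3,:3].T+s['pose'][:3,3]; P[z==0]=np.nan
    return P
E
python3 - <<'E'
from h import *
a=shot('scene','a.png');b=shot('side','b.png')
cv2.imwrite('pics/ab.png',cv2.resize(np.vstack([a['frame'],b['frame']])[:,:,::-1],(400,600)) if 0 else a['frame'][:,:,::-1])
print(bot.tips_ahead,bot.sense())
for s in(a,b):print({k:v for k,v in s.items() if k not in('frame','range_z')})
E
```

```text
0.017 {'clock': 0.1, 'joint_positions': array([-1.24338732e+00,  3.53551982e-01,  1.63405867e+00,  1.09071497e-05,
        1.15521759e+00, -2.39404350e-03]), 'joint_velocities': array([-7.29647719e-04, -1.24034917e-03, -1.36364521e-03,  4.96286556e-05,
       -8.80768867e-04,  5.09319409e-04]), 'tau': array([-1.01642112e-03, -6.06353045e+01, -3.42819357e+01, -5.37015296e-05,
        3.89174907e-03, -1.07939820e-05]), 'tool_pos': array([ 0.20228515, -0.59092576,  0.24765402]), 'tool_rot': array([-6.10459042e-04,  9.86434699e-01,  1.64152988e-01, -9.50321540e-05]), 'force': array([ 0.80724353, -0.07662291, -0.91924755]), 'ft_torque': array([ 0.01016292, -0.03743111,  0.00485829]), 'grasp_force': 0.0, 'grip_width': 0.9988061921383706}
{'fx': 411.0198474776064, 'fy': 411.0198474776064, 'cx': 253.4631735665719, 'cy': 196.5638205028761, 'pose': array([[ 0.26036918, -0.60568983,  0.75189609,  1.43538337],
       [ 0.96530069,  0.14712011, -0.21575508, -0.26077135],
       [ 0.02006162,  0.78198178,  0.62297835,  0.82177303],
       [ 0.        ,  0.        ,  0.        ,  1.        ]])}
{'fx': 449.29082075319513, 'fy': 449.29082075319513, 'cx': 247.66149465766242, 'cy': 190.64994194257835, 'pose': array([[-0.93232126,  0.20248526, -0.29962775,  0.15801091],
       [-0.36103941, -0.47379534,  0.80322383,  0.89160453],
       [ 0.02067875,  0.85704008,  0.51483463,  0.6849266 ],
       [ 0.        ,  0.        ,  0.        ,  1.        ]])}
```

View pics/a.png

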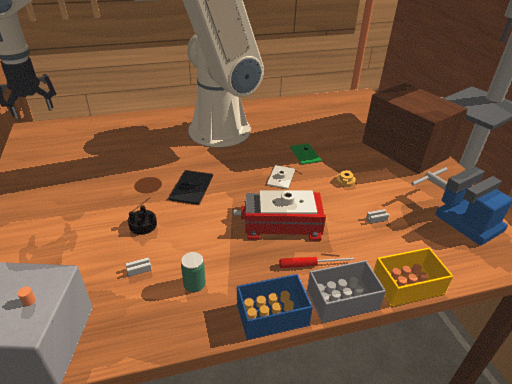

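View pics/b.png

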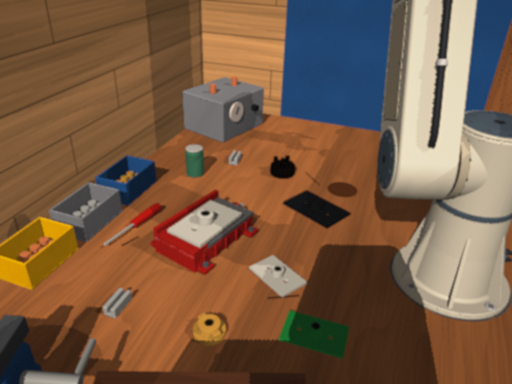

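The scene view shows the red housing with the plate on it around (285,208), its boss at (288,196). In the side view the housing is at (205,230) and the boss at (206,215). A smaller grey plate lies on the bench at (281,176) in the scene view; it isn't the target.

```bash
cat >> h.py <<'E'
def analyse(names=('scene','side'),verbose=1):
    out={}
    for n in names:
        s=shot(n);P=pts(s).reshape(-1,3);hsv=cv2.cvtColor(s['frame'],cv2.COLOR_RGB2HSV).reshape(-1,3).astype(int)
        near=(np.abs(P[:,0]-C[0])<.16)&(np.abs(P[:,1]-C[1])<.17)
        red=near&((hsv[:,0]<8)|(hsv[:,0]>172))&(hsv[:,1]>140)&(P[:,2]>.02)&(P[:,2]<.085)
        gr=near&(hsv[:,1]<70)&(hsv[:,2]>60)
        out[n]=(s,P,red,gr)
    return out
E
cat >> h.py <<'E'
C=(0.6,-.13)
E
python3 - <<'E'
from h import *
import h
for n,px in (('scene',(288,193)),('side',(206,212))):
    s=shot(n);P=pts(s);print(n,P[px[1],px[0]])
    h.C=P[px[1],px[0]][:2]
    s,P,red,gr=analyse((n,))[n]
    print('red hist',np.histogram(P[red,2],bins=np.arange(.02,.086,.003)))
    print('gr hist',np.histogram(P[gr,2],bins=np.arange(.03,.1,.003)))
    for lab,m in(('lip',red&(P[:,2]>.0655)&(P[:,2]<.076)),('redmid',red&(P[:,2]>.053)&(P[:,2]<.061)),('plate',gr&(P[:,2]>.060)&(P[:,2]<.0685)),('boss',gr&(P[:,2]>.083)&(P[:,2]<.092))):
        q=P[m]
        r=cv2.minAreaRect((q[:,:2]*1000).astype(np.float32))
        print(lab,len(q),q.mean(0).round(4),r)
# crop view
s=shot('scene');c=s['frame'][165:250,220:345];c2=shot('side')['frame'][180:285,140:270]
cv2.imwrite('pics/c.png',np.hstack([cv2.resize(c,(400,400*85//125)),np.zeros((272,1,3),np.uint8),cv2.resize(c2,(337,272))])[:,:,::-1])
E
```

```text
scene [0.5576955  0.09511949 0.0882327 ]
red hist (array([ 70,  55,  68,  56,  70,  69,  58,  20,  26,  36,  61,  70, 179,
        80,  76,  70, 185,  64,   2,   0,   0]), array([0.02 , 0.023, 0.026, 0.029, 0.032, 0.035, 0.038, 0.041, 0.044,
       0.047, 0.05 , 0.053, 0.056, 0.059, 0.062, 0.065, 0.068, 0.071,
       0.074, 0.077, 0.08 , 0.083]))
gr hist (array([ 13,  11,   0,   2,  22,  33, 142,  70,   2,  12,  65, 601, 359,
        19,  11,  11,  12,  12,  34,  53,   1,   0,   0]), array([0.03 , 0.033, 0.036, 0.039, 0.042, 0.045, 0.048, 0.051, 0.054,
       0.057, 0.06 , 0.063, 0.066, 0.069, 0.072, 0.075, 0.078, 0.081,
       0.084, 0.087, 0.09 , 0.093, 0.096, 0.099]))
lip 311 [0.6279 0.0633 0.0696] ((627.58251953125, 63.93661880493164), (223.55789184570312, 16.378780364990234), 74.24333953857422)
redmid 311 [0.6101 0.1169 0.0574] ((571.1867065429688, 80.22278594970703), (224.93035888671875, 132.76144409179688), 74.85392761230469)
plate 1012 [0.571  0.0896 0.0653] ((565.0775756835938, 91.80428314208984), (159.86279296875, 103.70970916748047), 75.74177551269531)
boss 93 [0.5665 0.09
[... 650 characters left out ...]
.036, 0.039, 0.042, 0.045, 0.048, 0.051, 0.054,
       0.057, 0.06 , 0.063, 0.066, 0.069, 0.072, 0.075, 0.078, 0.081,
       0.084, 0.087, 0.09 , 0.093, 0.096, 0.099]))
lip 298 [0.627  0.078  0.0685] ((625.8203735351562, 67.93095397949219), (223.84829711914062, 15.703215599060059), 74.87512969970703)
redmid 461 [0.5972 0.1584 0.0563] ((565.7841796875, 87.82252502441406), (222.69883728027344, 130.6601104736328), 71.45479583740234)
plate 1436 [0.5606 0.1028 0.0638] ((563.4541625976562, 93.97990417480469), (164.45077514648438, 103.33936309814453), 76.92030334472656)
boss 117 [0.5627 0.0954 0.0862] ((563.5897827148438, 94.83055114746094), (35.81273651123047, 40.00956344604492), 24.9154052734375)
```

View pics/c.png

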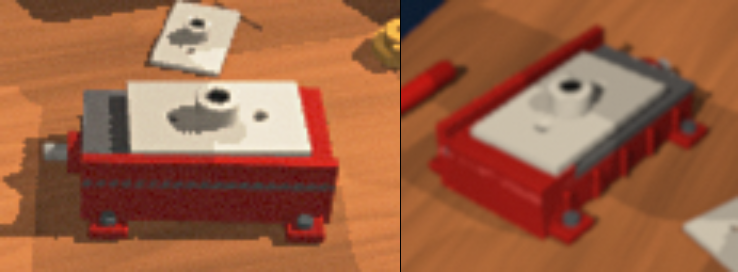

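Emit:
play_rows --pt "0.395 0.87 0 -0.024 0" --pt "0.395 0.87 0 -0.024 0" --pt "0.395 0.87 0 -0.024 0" --pt "0.395 0.87 0 -0.024 0" --pt "0.395 0.87 0 -0.024 0" --pt "0.395 0.87 0 -0.024 0"

```text
clock: 0.9
tool_pos: [0.2825, -0.4132, 0.2483]
tool_rot: [-0.001, 0.996, 0.091, 0.0]
force: [0.4, -0.6, 0.7]
grip_width: 0.141
grasp_force: 0.0
```

Emit:
play_rows --pt "0.395 0.87 0 -0.024 0" --pt "0.395 0.87 0 -0.024 0" --pt "0.395 0.87 0 -0.024 0" --pt "0.395 0.87 0 -0.024 0" --pt "0.395 0.87 0 -0.024 0" --pt "0.395 0.87 0 -0.024 0"

```text
clock: 1.4
tool_pos: [0.3617, -0.2401, 0.2485]
tool_rot: [-0.0, 1.0, 0.016, 0.0]
force: [-0.3, -0.6, 0.0]
grip_width: -0.001
grasp_force: 0.0
```

Emit:
play_rows --pt "0.395 0.87 0 -0.024 0" --pt "0.395 0.87 0 -0.024 0" --pt "0.395 0.87 0 -0.024 0" --pt "0.395 0.87 0 -0.024 0" --pt "0.395 0.87 0 -0.024 0" --pt "0.395 0.87 0 -0.024 0"

```text
clock: 1.9
tool_pos: [0.4418, -0.0661, 0.2487]
tool_rot: [-0.001, 0.998, -0.06, 0.001]
force: [0.0, -0.8, 0.1]
grip_width: -0.002
grasp_force: 0.0
```

Emit:
play_rows --pt "0.395 0.87 -0.4 -0.024 0" --pt "0.395 0.87 -0.4 -0.024 0" --pt "0.395 0.87 -0.4 -0.024 0" --pt "0.395 0.87 -0.4 -0.024 0" --pt "0.395 0.87 -0.4 -0.024 0" --pt "0.395 0.87 -0.4 -0.024 0" --pt "0.395 0.87 -0.4 -0.024 0" --pt "0.395 0.87 -0.4 -0.024 0"

```text
clock: 2.57
tool_pos: [0.5184, 0.1037, 0.168]
tool_rot: [0.0, 0.991, -0.136, -0.0]
force: [-0.3, -0.8, -0.2]
grip_width: 0.002
grasp_force: 0.0
```

Run:
```python
from h import *
for n in('side','scene'):
    s=shot(n,'d_%s.png'%n);P=pts(s).reshape(-1,3)
    m=(np.hypot(P[:,0]-.5184,P[:,1]-.1037)<.035)&(P[:,2]>.1)&(P[:,2]<.2)
    q=P[m];print(n,len(q),np.sort(q[:,2])[:8].round(4)); lo=q[q[:,2]<q[:,2].min()+.02];print(lo.min(0),lo.max(0))
c=shot('side')['frame'][100:290,120:350]
cv2.imwrite('pics/d.png',cv2.resize(c,(690,570))[:,:,::-1])
```

```text
side 216 [0.1497 0.1517 0.1517 0.1517 0.1518 0.1522 0.1529 0.1541]
[0.50629294 0.10178741 0.1497095 ] [0.52856495 0.12090312 0.16956922]
scene 142 [0.1558 0.1561 0.1572 0.1573 0.1573 0.1576 0.1586 0.1591]
[0.51420408 0.08829023 0.15581283] [0.53282435 0.11547259 0.17544837]
```

View pics/d.png

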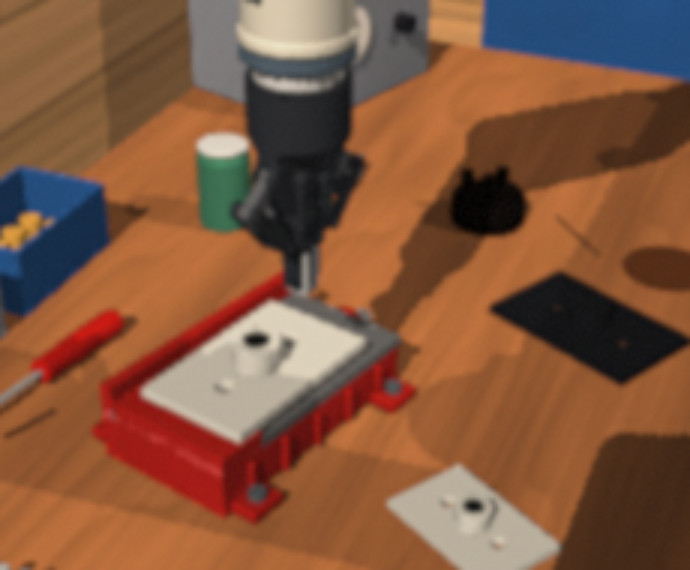

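Picture: the closed fingertips hang at about (300,285) in the crop, over the plate's near (-x) side, with the boss at (257,350). Measured tip height is 0.150 m, which agrees with tips_ahead. Now I'll descend.

Emit:
play_rows --pt "0 0 -0.2 0 0" --pt "0 0 -0.3 0 0" --pt "0 0 -0.385 0 0" --pt "0 0 -0.385 0 0"

```text
clock: 3.05
tool_pos: [0.5164, 0.1031, 0.0891]
tool_rot: [0.001, 0.991, -0.137, -0.002]
force: [-1.4, 0.1, 0.4]
grip_width: 0.001
grasp_force: 0.0
```

Emit:
play_rows --pt "0.01 -0.003 0 0 0" --pt "0.02 -0.006 0 0 0" --pt "0.03 -0.008 0 0 0" --pt "0.034 -0.009 0 0 0" --pt "0.039 -0.011 0 0 0" --pt "0.043 -0.012 0 0 0" --pt "0.048 -0.013 0 0 0" --pt "0.053 -0.015 0 0 0" --pt "0.058 -0.016 0 0 0" --pt "0.063 -0.017 0 0 0" --pt "0.063 -0.017 0 0 0"

```text
clock: 3.97
tool_pos: [0.5312, 0.1013, 0.0912]
tool_rot: [-0.0, 0.991, -0.136, 0.0]
force: [0.3, -0.5, -0.5]
grip_width: 0.0
grasp_force: 0.0
```

Emit:
play_rows --pt "0.005 -0.0013 0 0 0" --pt "0.01 -0.003 0 0 0" --pt "0.014 -0.004 0 0 0" --pt "0.019 -0.005 0 0 0" --pt "0.024 -0.007 0 0 0" --pt "0.029 -0.008 0 0 0" --pt "0.034 -0.009 0 0 0" --pt "0.039 -0.011 0 0 0" --pt "0.039 -0.011 0 0 0"

```text
clock: 4.72
tool_pos: [0.539, 0.099, 0.0912]
tool_rot: [-0.0, 0.991, -0.136, 0.0]
force: [-1.2, -0.0, -1.1]
grip_width: -0.001
grasp_force: 0.6
```

Emit:
play_rows --pt "0.005 -0.0013 0 0 0" --pt "0.01 -0.003 0 0 0" --pt "0.014 -0.004 0 0 0" --pt "0.019 -0.005 0 0 0" --pt "0.019 -0.005 0 0 0"

```text
clock: 5.13
tool_pos: [0.5429, 0.0982, 0.0913]
tool_rot: [-0.0, 0.991, -0.136, 0.0]
force: [-1.1, 2.3, -0.5]
grip_width: 0.0
grasp_force: 1.4
```

Emit:
play_rows --pt "0.003 -0.001 0 0 0" --pt "0.006 -0.002 0 0 0" --pt "0.01 -0.003 0 0 0" --pt "0.01 -0.003 0 0 0"

```text
clock: 5.47
tool_pos: [0.5449, 0.0974, 0.0913]
tool_rot: [-0.0, 0.991, -0.136, 0.0]
force: [-2.2, 2.7, -1.5]
grip_width: 0.002
grasp_force: 1.5
```

Emit:
play_rows --pt "0.003 -0.001 0 0 0" --pt "0.006 -0.002 0 0 0" --pt "0.006 -0.002 0 0 0"

```text
clock: 5.72
tool_pos: [0.5449, 0.0973, 0.0912]
tool_rot: [-0.0, 0.991, -0.136, -0.001]
force: [-6.8, 4.1, 1.6]
grip_width: -0.001
grasp_force: 3.7
```

```bash
cat >> h.py <<'E'
O=np.array([.5673,.0636]);EX=np.array([.9641,-.2656]);EY=np.array([.2656,.9641])
def hs(p): d=np.asarray(p)[...,:2]-O; return np.stack([d@EX,d@EY],-1)*1000
def plate(zt=(.060,.0685),zb=(.083,.092)):
    for n in('scene','side'):
        s=shot(n);P=pts(s);P2=P.reshape(-1,3);H=hs(P2);hsv=cv2.cvtColor(s['frame'],cv2.COLOR_RGB2HSV).reshape(-1,3).astype(int)
        gr=(np.abs(H[:,0])<70)&(np.abs(H[:,1]-15)<115)&(hsv[:,1]<70)&(hsv[:,2]>60)
        for lab,z in(('plate',zt),('boss',zb)):
            m=gr&(P2[:,2]>z[0])&(P2[:,2]<z[1]);q=H[m]
            if len(q)<5: print(n,lab,'none');continue
            r=cv2.minAreaRect(q.astype(np.float32));print(n,lab,len(q),P2[m,2].mean().round(4),np.round(r[0],1),np.round(r[1],1),round(r[2],1))
E
python3 -c "
from h import *
plate();print(hs(bot.sense()['tool_pos']),bot.sense()['force'])"
```

```text
scene plate 900 0.0654 [-1.9 26.3] [158.8  96.4] 89.4
scene boss 98 0.0873 [-0.8 25.8] [41.4 40.1] 11.8
side plate 1193 0.0639 [-0.8 27.1] [163.1 104. ] 89.4
side boss 89 0.0864 [-11.6  33.4] [26.4 65.1] 88.4
[-30.51735108  26.57805459] [-6.17348933  5.28724909  1.75805287]
```

Plate is square against the lip, and the force rise confirms it. Next: go up, around to the boss's +y side, and down.

Emit:
play_rows --pt "-0.063 0.017 0 0 0" --pt "-0.063 0.017 0 0 0" --pt "-0.063 0.017 0.175 0 0" --pt "-0.063 0.017 0.175 0 0" --pt "0.21 0.163 0.175 0 0" --pt "0.21 0.163 0.175 0 0" --pt "0.21 0.163 0.175 0 0" --pt "0.21 0.163 0.175 0 0" --pt "0.21 0.163 0.08 0 0" --pt "0.21 0.163 0 0 0" --pt "0.21 0.163 0 0 0" --pt "0.21 0.163 0 0 0"

```text
clock: 6.82
tool_pos: [0.5866, 0.129, 0.0907]
tool_rot: [0.0, 0.991, -0.136, -0.001]
force: [0.3, 0.1, 0.1]
grip_width: -0.001
grasp_force: 0.0
```

```bash
python3 -c "
from h import *
plate();print(hs(bot.sense()['tool_pos']),bot.sense()['tool_pos'],bot.sense()['force'])"
```

```text
scene plate 818 0.0655 [-1.7 26. ] [158.2  96.2] 89.4
scene boss 109 0.0874 [-0.7 42.2] [40.  72.3] 10.1
side plate 1263 0.0638 [-1.  26.9] [165.1 103.5] 89.7
side boss 133 0.0863 [-4.1 45.1] [39.  74.2] 11.5
[ 2.44711648 68.97271873] [0.58797775 0.12944453 0.09207804] [0.32231996 0.44707672 0.47050338]
```

Emit:
play_rows --pt "-0.003 -0.01 0 0 0" --pt "-0.005 -0.02 0 0 0" --pt "-0.008 -0.03 0 0 0" --pt "-0.011 -0.039 0 0 0" --pt "-0.013 -0.048 0 0 0" --pt "-0.015 -0.053 0 0 0" --pt "-0.016 -0.058 0 0 0" --pt "-0.018 -0.063 0 0 0" --pt "-0.019 -0.068 0 0 0" --pt "-0.02 -0.072 0 0 0" --pt "-0.021 -0.077 0 0 0" --pt "-0.023 -0.082 0 0 0"

```text
clock: 7.92
tool_pos: [0.5833, 0.1133, 0.0914]
tool_rot: [-0.0, 0.991, -0.136, 0.0]
force: [1.4, 3.0, 1.5]
grip_width: 0.0
grasp_force: 1.5
```

Emit:
play_rows --pt "-0.001 -0.005 0 0 0" --pt "-0.003 -0.01 0 0 0" --pt "-0.004 -0.014 0 0 0" --pt "-0.005 -0.019 0 0 0" --pt "-0.007 -0.024 0 0 0" --pt "-0.008 -0.029 0 0 0" --pt "-0.008 -0.029 0 0 0"

```text
clock: 8.5
tool_pos: [0.5816, 0.1073, 0.0913]
tool_rot: [0.0, 0.991, -0.136, -0.0]
force: [0.1, 2.8, 1.6]
grip_width: -0.0
grasp_force: 1.3
```

```bash
python3 -c "
from h import *
plate();print(hs(bot.sense()['tool_pos']),bot.sense()['tool_pos'],bot.sense()['force'])"
```

```text
scene plate 814 0.0654 [-2.  13.7] [156.8  96.8] 89.9
scene boss 105 0.0872 [ 7.7 22.1] [59.8 40.3] 55.4
side plate 1260 0.0639 [-0.6 15.1] [104.4 163.3] 1.0
side boss 110 0.0862 [-4.3 26.4] [37.4 68.3] 8.8
[ 2.137753   45.90251548] [0.58155226 0.10728542 0.09125681] [1.30889166 1.83271179 1.21692474]
```

Emit:
play_rows --pt "-0.001 -0.005 0 0 0" --pt "-0.003 -0.01 0 0 0" --pt "-0.004 -0.014 0 0 0" --pt "-0.005 -0.019 0 0 0" --pt "-0.007 -0.024 0 0 0" --pt "-0.008 -0.029 0 0 0" --pt "-0.009 -0.034 0 0 0" --pt "-0.01 -0.039 0 0 0" --pt "-0.011 -0.043 0 0 0" --pt "-0.013 -0.048 0 0 0" --pt "-0.013 -0.048 0 0 0"

```text
clock: 9.52
tool_pos: [0.5786, 0.0974, 0.0911]
tool_rot: [0.0, 0.991, -0.136, -0.0]
force: [0.1, 0.6, -0.1]
grip_width: -0.004
grasp_force: 0.0
```

```bash
python3 -c "
from h import *
plate();print(hs(bot.sense()['tool_pos']),bot.sense()['tool_pos'],bot.sense()['force'])"
```

```text
scene plate 485 0.0616 [-4.5 -0.4] [ 92.6 157.7] 0.4
scene boss 44 0.085 [ 6.6 14.5] [67.4 31.1] 73.3
side plate 52 0.0639 [ 6.5 -3.5] [ 63.4 143.4] 5.3
side boss 31 0.088 [-3.9 38.8] [30.9 13.2] 65.5
[ 1.83824087 35.63625811] [0.57853688 0.09746759 0.09100816] [ 0.44437924 -0.66308708 -0.45634887]
```

The force has gone to zero and the plate's top is lower, so it seems to have dropped. I'll come away and check.

Emit:
play_rows --pt "0.013 0.05 0 0 0" --pt "0.013 0.05 0 0 0" --pt "0.013 0.05 0.2 0 0" --pt "0.013 0.05 0.4 0 0" --pt "0.013 0.05 0.6 0 0" --pt "0.013 0.05 0.8 0 0" --pt "-0.6 -0.5 0.9 0 0" --pt "-0.6 -0.9 0.9 0 0" --pt "-0.6 -0.9 0.9 0 0" --pt "-0.6 -0.9 0.9 0 0" --pt "-0.6 -0.9 0.9 0 0" --pt "-0.6 -0.9 0.9 0 0"

```text
clock: 10.62
tool_pos: [0.4568, -0.0845, 0.2717]
tool_rot: [0.001, 0.991, -0.136, -0.0]
force: [0.2, -0.1, -0.9]
grip_width: -0.002
grasp_force: 0.0
```

Run:
```python
from h import *
plate((.053,.0625),(.075,.085))
for n in('scene','side'):
    P=pts(shot(n)).reshape(-1,3);H=hs(P)
    for x,y in((-40,-65),(-40,65),(40,-65),(40,65)):
        m=(np.abs(H[:,0]-x)<8)&(np.abs(H[:,1]-y)<10);print(n,x,y,np.nanmedian(P[m,2]).round(4),end=' ')
    print()
c=shot('scene')['frame'][165:250,220:345];c2=shot('side')['frame'][180:285,140:270]
cv2.imwrite('pics/e.png',np.hstack([cv2.resize(c,(400,272)),cv2.resize(c2,(337,272))])[:,:,::-1])
print(bot.sense()['tool_pos'],bot.sense()['force'])
```

```text
scene plate 868 0.0584 [-10.8  -6. ] [ 96.8 170.5] 0.2
scene boss 98 0.0801 [ 2.4 -0.1] [37.6 40.1] 88.1
side plate 1375 0.0569 [-5.1 -0. ] [111. 165.] 0.2
side boss 120 0.0788 [-2.   1.8] [37.9 40. ] 79.0
scene -40 -65 0.059 scene -40 65 0.0588 scene 40 -65 -0.7467 scene 40 65 -0.7496 
side -40 -65 0.0572 side -40 65 0.0573 side 40 -65 0.0567 side 40 65 0.0567 
[ 0.45955655 -0.08136854  0.27124239] [-1.11178582 -0.32849938 -0.83109935]
```

View pics/e.png

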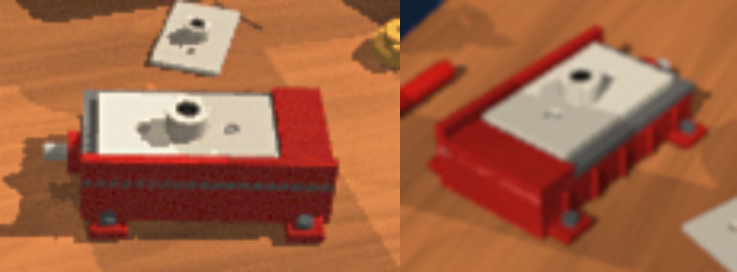

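The plate lies flat: top at about 58 mm at all four corners, boss top at about 80 mm, centred to within 2 mm. The pin is visible in the hole at (232,128), and the gripper is clear.

```bash
python3 -c "
from bench import bot
print(bot.finish_job())"
```

```text
the job is handed in; nothing more can be done
None
```

The end plate has dropped over both locating pins and lies flat on the machined face; I only pushed it, brought the arm clear and handed the job in at about 11 s.

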